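# Dock the tube rack and show the tall tube to the base-code reader

## Robot

A 7-joint arm with a two-finger parallel gripper is mounted at the origin on the work surface. World frame = base frame: x ahead of the robot, y to its left, z up, the work surface at z = 0. Lengths are in m, angles in rad, forces in N, time in s.
With the tool pointing down it reaches from about 0.35 to 0.9 m from the base axis. Payload 8.1 kg.
Tool frame: the origin (TCP) lies at the very end of the fingers, on their centre line; the grasp point (between the pads) lies 19 mm behind it (arm.tcp_to_grasp is the z of the grasp point in the tool frame, in m); z points along the fingers, y is the line along which they close (so a half turn about z gives the same grasp; the last joint's range is limited). The gripper opens to 92 mm and grips with 3 to 60 N. Pads are 19 mm wide; open, the fingers measure 130 mm over their backs; the gripper's body (75 mm by 190 mm) begins 47 mm behind the grasp point.
Start: joints at [1.176, 0.434, 0.025, 1.573, -0.012, 1.134, -0.075], TCP at [0.18, -0.599, 0.227] pointing down, gripper open.
Joint ranges: [-2.62, 2.62], [-0.44, 2.09], [-1.27, 1.32], [0.08, 2.57], [-1.32, 4.46], [0.12, 2], [-2.74, 2.74]. Speed limits (rad/s): [2.22, 2.22, 3.01, 3.01, 3.14, 3.14, 3.14].

## Interface

Orientations are given as a rotation vector (axis times angle).
In Python, from cell import readout, vision, sign_off, arm gives the robot as it stands. The module is installed in compiled form; this text tells all that it offers.
- The arm moves only by the shell command python3 -m creep 'ROWS' [FORCE]. ROWS is JSON, a list of rows, each a list of 5 numbers: the shift along the tool's x, y, z in units of 4 cm (1.0 is 4 cm), then the turn about the tool's z in units of 4 degrees (1.0 is 4 degrees), then the opening, from 0 (shut) to 1 (fully open). A call has 1 to 12 rows; each row shifts and turns the commanded pose from where the row before left it, along the tool's axes as they then stand; what a row does not reach is not made up. A row lasts 1/8 s, in which the tool goes at most 62.5 mm and 10.7 degrees, less where a joint would pass 70% of its speed; a pose out of reach is approached as far as the arm can. A call with a number of a shift or a turn outside -1 to 1 is refused whole. A call with a gripper value outside its range is refused whole. The fingers move at their own pace and stop on an object; FORCE is the grip in N (left out, the last holds). Time passes only in rows, so rows that do not move let the fingers close. It gives the time, the measured TCP pose, the force, the opening and the grip force at its end, in the units of the state.
- readout.observe(): the state, without advancing time (a new reading comes with each control period).
- vision.get_image(name): name is "scene" or "side" or "wrist"; returns a dict with "pixels" (420x560x3 uint8, blue, green, red), "z_map" (420x560 float32, m along the optical axis (not along the pixel's ray), 0 where there is no reading), "camera_matrix" (3x3 intrinsics, pixels), "k1" (the pictures are not rectified: a ray, as slopes to the right and down, at radius r is drawn at 1 + k1 r^2 times it, then the intrinsics apply), "position" and "rotation" of the camera in the world. Camera axes: x right, y up, looking along -z (the intrinsics and any distortion apply to the point x, -y, -z); pixel columns grow to the right and rows downward; lengths in m; the calibration is good to about 2 mm. A picture is of the moment at which its call begins.
- sign_off(): hands the job in; it is judged then, once.
The state is a dict: "clock": time; "joints": joint angles; "dq": joint speeds; "joint_efforts": joint torques, N m; "position": TCP position; "ee_rot": TCP orientation; "force": force on the tool from outside, world axes, zero at the start; "ft_torque": the same for the moment, N m; "width": opening from 0.0 (shut) to 1.0 (fully open); "gripper_force": force on a finger pad.
Only numpy, scipy, OpenCV 4.12 (cv2) and the standard library are available. Lean on these libraries where they do the work, as an engineer would, in place of code of your own. Each camera call takes 0.05 s, during which the arm holds its last target. There are 200 camera calls.

## Task

On the loading tray, slide the loose tube rack along its lane until it butts flush against the docked rack; then draw the tall tube out of the loose rack and hold it up in the air for the base-code reader, in line with the reader's leaning barrel, base towards the glass and 60 mm off it. Finish while still holding it there, still, gripped and touching nothing else, with the rack flush, the short tubes left in it, and the bottle, the beaker and the tip box undisturbed.

Things in the scene. Friction and masses are not known exactly. Their poses are not given: they have to be found in the camera images.
- tray: Fixed aluminium tray 68 x 320 mm (x, y), origin under its centre. Lane along its y: floor 6 mm thick, two rails to 15 mm high, 44 mm apart inside, open at -y. At +y a fixed docked rack, same size as the loose one, against an end stop; its free face looks to -y at tray y = +45 mm and rises to 61 mm above the bench. It holds two short tubes, not part of the job
- rack_mid (a point): Centre of the loose grey rack 40 x 110 x 55 mm (y along the lane), 0.2 to 0.45 kg, free to slide on the tray floor, top 61 mm above the bench. Gap to the docked rack 25 to 60 mm at first; when flush, this centre is at tray y = -10 mm. Three 18 mm square holes, 45 mm deep, at its y = -34, 0, +34 mm hold the tall and two short tubes in any order
- tall_mid (a point): Centre (half-way up) of the tall tube: clear plastic with a white cap of the same diameter, 16 mm diameter, 100 mm long, 20 to 35 g, standing loosely in a hole of the loose rack and rising 55 mm above the rack's top. z along its axis, from base to cap
- short0_mid (a point): Centre of a short tube of the same make, 16 mm diameter, 75 mm long, in the loose rack, rising 30 mm above its top
- short1_mid (a point): Centre of the other short tube in the loose rack, like short0
- present (a point): Where to hold the tall tube's centre. z: the reader's optical axis, away from the glass, 30 deg from upright, leaning to the reader's front (roughly to the robot). Fixed white reader: base 120 x 90 x 15 mm, leaning barrel 52 mm thick with 30 mm round glass in a black end, glass centre 115 mm above the bench. This point: 110 mm out from it along z, 210 mm above the bench
- reagent: Bystander: white bottle, 56 mm diameter, 110 mm high, origin at its underside
- beaker: Bystander: glass beaker, 66 mm diameter, 75 mm high, origin at its underside
- tipbox: Bystander: grey tip box with clear lid, 77 x 112 x 57 mm, origin at its underside
Not all that is in view belongs to the job. Leave any green or pink look-alike of the part that bears rack_mid alone.

How it is judged:
On the way, in this order (a step that is already met when the one before it is completed fails the run):
1. the loose rack is flush against the docked rack, the gap under 3 mm, with the tall tube still in it (y of rack_mid in the frame of tray above -0.013 m and z of tall_mid in the frame of rack_mid below 0.045 m), for 0.2 s.
2. the tall tube is drawn clear of the rack (z of tall_mid in the frame of rack_mid above 0.08 m), for 0.1 s.
At the end, for the whole second after the job is handed in: The fingers grip the tall tube, at rest in the air, cap up, centre within 12 mm of the presenting point, axis within 0.16 rad of the reader's, touching neither reader nor rack; the loose rack stands in the lane, gap under 3 mm to the docked rack, both short tubes in it (distance between tall_mid and present below 0.012 m and angle between the z axis of tall_mid and the z axis of present, either way round below 0.16 rad and angle between tall_mid's own z axis and vertical below 1 rad and height (world z) of tall_mid above 0.17 m and contact force between tall and the fingers above 1 N and contact force between tall and reader below 0.1 N and contact force between tall and rack below 0.1 N and linear speed of tall below 0.02 m/s and y of rack_mid in the frame of tray between -0.013 and 0 m and z of rack_mid in the frame of tray below 0.04 m and angle between rack_mid's own z axis and vertical below 0.08 rad and z of each of short0_mid, short1_mid in the frame of rack_mid below 0.03 m and horizontal distance between each of short0_mid, short1_mid and rack_mid below 0.045 m); the arm keeps its last pose, push and grip.
It fails at once if the bottle, beaker or tip box is moved more than 20 mm (distance of any of reagent, beaker, tipbox from where it was at the start of the episode above 0.02 m).
It also fails if it takes over 56 s, if anything falls off the work surface, if the arm or the gripper's body presses on something with over 40 N, if the wrist force passes 120 N, or if a joint passes its speed limit or range.

## Working session

There is one attempt and no reset: what is moved stays moved. The work goes in short steps, Python scripts to look and compute and a shell command to move; the robot and the scene stay as the last step left them, time stands still between calls to the robot, and variables do not carry over. Pictures are saved under pics/ and viewed, at most 10 in all, crops included, and the job is handed in when it is done.

```bash
mkdir -p pics
cat > h.py <<'E'
import numpy as np, cv2
from cell import readout, vision, arm
def cam(n, save=None):
    d=vision.get_image(n)
    if save: cv2.imwrite(f'pics/{save}.png', d['pixels'])
    return d
def cloud(d):
    K=np.array(d['camera_matrix']); k1=d['k1']; h,w=d['z_map'].shape
    u,v=np.meshgrid(np.arange(w),np.arange(h))
    p=cv2.undistortPoints(np.stack([u,v],-1).reshape(-1,1,2).astype(float),K,np.array([k1,0,0,0,0.])).reshape(h,w,2)
    z=d['z_map'].astype(float)
    c=np.stack([p[...,0]*z,-p[...,1]*z,-z],-1)
    P=c@np.array(d['rotation']).reshape(3,3).T+np.array(d['position']); P[z==0]=np.nan
    return P
def proj(d,X):
    c=(np.atleast_2d(X)-np.array(d['position']))@np.array(d['rotation']).reshape(3,3)
    s=c[:,:2]/-c[:,2:]*[1,-1]; s=s*(1+d['k1']*(s**2).sum(1,keepdims=True))
    K=np.array(d['camera_matrix']); return s*[K[0,0],K[1,1]]+K[:2,2]
E
python3 - <<'E'
from h import *
import pickle
s=readout.observe(); print(s); print(arm.tcp_to_grasp)
D={n:cam(n,n+'0') for n in('scene','side','wrist')}
pickle.dump(D,open('d0.pkl','wb'))
for n in D: print(n,D[n]['position'],np.round(D[n]['rotation'],3).tolist(),D[n]['camera_matrix'][0][0],D[n]['k1'])
cv2.imwrite('pics/both0.png',cv2.resize(np.vstack([D['scene']['pixels'],D['side']['pixels']]),(400,600)) if 0 else D['scene']['pixels'])
E
```

```text
{'clock': 0.0, 'joints': array([ 1.17640496,  0.43520406,  0.02496702,  1.57411025, -0.01161948,
        1.13400188, -0.07508889]), 'dq': array([ 9.75691837e-04, -2.33004313e-04, -3.96567955e-04,  1.69920022e-04,
       -2.20700404e-04, -1.56162554e-03,  3.07230835e-05]), 'joint_efforts': array([-1.02647733e-03, -6.67851448e+01,  9.84785222e-01, -3.14460862e+01,
       -6.04940462e-02,  4.30192868e-02,  1.76843860e-04]), 'position': array([ 0.17959659, -0.59809586,  0.22595157]), 'ee_rot': array([-3.10670795e+00, -4.56400938e-01,  5.49769138e-04]), 'force': array([ 0.24331897, -0.22467662, -0.07111726]), 'ft_torque': array([-0.03223036, -0.00159342, -0.03262346]), 'gripper_force': 0.0, 'width': 1.0001725454082786}
-0.0188
scene [ 1.14640169 -0.01000809  0.84848069] [0.532, 0.554, 1.513] 439.14672455354275 -0.05833792080416607
side [0.09734676 0.41590758 0.86446906] [0.368, -0.831, -2.219] 458.4624854173481 -0.026615739448143987
wrist [ 0.25090289 -0.57671686  0.38383511] [-0.24, 0.183, -1.271] 346.36937158302686 0.03080490014384226
```

View pics/scene0.png

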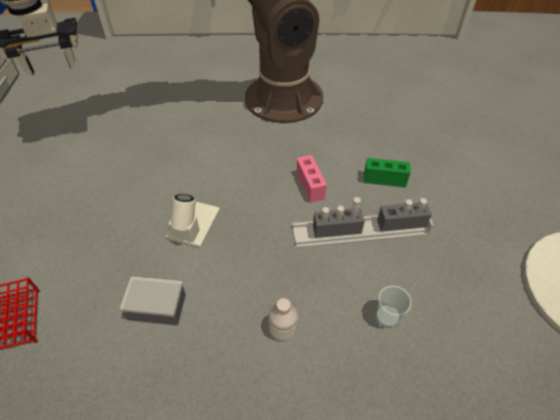

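View pics/side0.png

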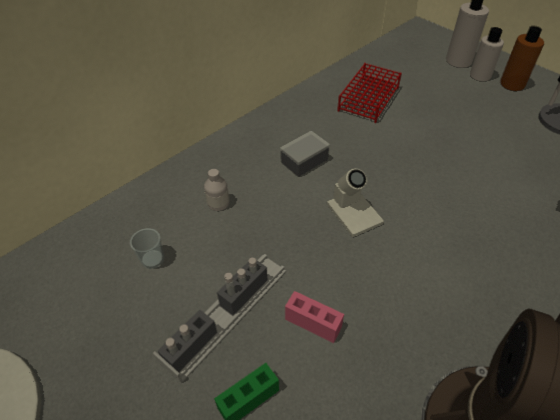

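The scene view shows the tray from (295,232) to (432,225), with the loose rack at (338,222) and its tall tube at (357,203), in the hole nearest the docked rack at (405,216). The reader is at (184,218), the bottle at (283,320), the beaker at (392,307) and the tip box at (152,298). The pink and green racks are decoys.

```bash
cat >> h.py <<'E'
from scipy.spatial.transform import Rotation as Ro
def Rc(d): return Ro.from_rotvec(d['rotation']).as_matrix()
def cloud(d):
    K=np.array(d['camera_matrix']); h,w=d['z_map'].shape
    u,v=np.meshgrid(np.arange(w),np.arange(h))
    m=np.stack([(u-K[0,2])/K[0,0],(v-K[1,2])/K[1,1]],-1); s=m.copy()
    for _ in range(10): s=m/(1+d['k1']*(s**2).sum(-1,keepdims=True))
    z=d['z_map'].astype(float)
    P=np.stack([s[...,0]*z,-s[...,1]*z,-z],-1)@Rc(d).T+np.array(d['position']); P[z==0]=np.nan
    return P
def proj(d,X):
    c=(np.atleast_2d(X)-np.array(d['position']))@Rc(d)
    s=c[:,:2]/-c[:,2:]*[1,-1]; s=s*(1+d['k1']*(s**2).sum(1,keepdims=True))
    K=np.array(d['camera_matrix']); return s*[K[0,0],K[1,1]]+K[:2,2]
E
python3 - <<'E'
from h import *
import pickle
D=pickle.load(open('d0.pkl','rb'))
for n in('scene','side'):
    d=D[n];P=cloud(d)
    pts={'scene':dict(ground=(250,180),loose=(330,215),tall=(357,202),s1=(340,210),s0=(325,211),docked=(393,212),gloss=(184,198),bottle=(283,303),beaker=(388,318),tip=(152,295),rbase=(205,222),tray_a=(296,232)),
         'side':dict(ground=(200,220),tall=(252,264),glass=(357,179),bottle=(214,173),tip=(305,146),rbase=(362,218))}[n]
    for k,(u,v) in pts.items(): print(n,k,np.round(P[v,u],4))
    # rack tops
    z=P[...,2]
    reg=(P[...,0]>.2)&(P[...,0]<.7)&(P[...,1]>-.1)&(P[...,1]<.4)
    hsv=cv2.cvtColor(d['pixels'],cv2.COLOR_BGR2HSV)
    m=reg&(abs(z-.061)<.004)&(hsv[...,1]<90)
    nl,l,st,c=cv2.connectedComponentsWithStats(m.astype(np.uint8))
    for i in range(1,nl):
        if st[i,4]>60:
            q=P[l==i][:,:2]; r=cv2.minAreaRect((q*1000).astype(np.float32)); print('top',st[i,4],r,c[i])
    for lo,hi in((.085,.098),(.108,.125)):
        m=reg&(z>lo)&(z<hi); nl,l,st,c=cv2.connectedComponentsWithStats(m.astype(np.uint8))
        for i in range(1,nl):
            if st[i,4]>8: q=P[l==i]; print('cap',lo,st[i,4],q.mean(0).round(4),c[i].round(0),np.ptp(q,0).round(3))
    m=reg&(z>.010)&(z<.02)&(P[...,0]>.3); nl,l,st,c=cv2.connectedComponentsWithStats(m.astype(np.uint8))
    q=P[m][:,:2]; print('rails',m.sum(),cv2.minAreaRect((q*1000).astype(np.float32)))
E
```

```text
scene ground [ 0.3557 -0.0882 -0.001 ]
scene loose [0.5209 0.1058 0.0604]
scene tall [0.529  0.1589 0.1167]
scene s1 [0.5299 0.1247 0.0899]
scene s0 [0.5356 0.0907 0.093 ]
scene docked [0.5018 0.2557 0.0489]
scene gloss [ 0.5189 -0.221   0.1151]
scene bottle [ 0.7686 -0.0024  0.11  ]
scene beaker [0.7701 0.203  0.0523]
scene tip [ 0.7288 -0.2654  0.0597]
scene rbase [ 0.5081 -0.1884  0.0144]
scene tray_a [0.5279 0.0297 0.0035]
top 500 ((506.5859375, 281.3431091308594), (42.18697738647461, 113.51107025146484), 6.984622001647949) [403.61  211.616]
top 512 ((526.4105224609375, 126.39921569824219), (43.84541702270508, 111.03231048583984), 6.4473395347595215) [338.89453125 218.27929688]
cap 0.085 37 [0.504  0.3155 0.0904] [423. 201.] [0.015 0.014 0.008]
cap 0.085 41 [0.5077 0.2811 0.0896] [408. 203.] [0.016 0.016 0.007]
cap 0.085 39 [0.5268 0.1253 0.0896] [340. 209.] [0.017 0.013 0.007]
cap 0.085 26 [0.5272 0.1588 0.0913] [355. 209.] [0.008 0.014 0.012]
cap 0.085 37 [0.5318 0.0916 0.0898] [325. 211.] [0.017 0.014 0.008]
cap 0.108 44 [0.5237 0.1597 0.1142] [357. 201.] [0.016 0.015 0.009]
r
[... 417 characters left out ...]
6079635620117) [241.21428571 282.64596273]
top 886 ((504.852294921875, 279.52801513671875), (41.81633758544922, 109.83413696289062), 6.271592140197754) [186.34875847 337.31489842]
cap 0.085 54 [0.5286 0.091  0.0908] [252. 261.] [0.017 0.015 0.01 ]
cap 0.085 54 [0.5247 0.1245 0.0911] [241. 272.] [0.016 0.015 0.01 ]
cap 0.085 27 [0.5167 0.1612 0.0919] [229. 285.] [0.013 0.014 0.012]
cap 0.085 69 [0.5034 0.28   0.0905] [184. 329.] [0.016 0.015 0.009]
cap 0.085 64 [0.4998 0.3136 0.0906] [170. 342.] [0.014 0.014 0.01 ]
cap 0.108 60 [0.5199 0.159  0.1154] [228. 277.] [0.015 0.016 0.011]
rails 1197 ((428.5210876464844, 169.23915100097656), (244.17193603515625, 319.5101623535156), 7.231922626495361)
```

Run:
```python
from h import *
import pickle
D=pickle.load(open('d0.pkl','rb'))
print(Ro.from_rotvec([-3.1067,-.4564,.0005]).as_matrix().round(3))
for n in('scene','side'):
    d=D[n];P=cloud(d);z=P[...,2]
    near=np.hypot(P[...,0]-.5,P[...,1]+.21)<.12
    hsv=cv2.cvtColor(d['pixels'],cv2.COLOR_BGR2HSV)
    b=near&(abs(z-.015)<.0045)&(hsv[...,2]>110)
    q=P[b][:,:2]*1000; print(n,'base',b.sum(),cv2.minAreaRect(q.astype(np.float32)))
    m=near&(z>.09); Q=P[m]; print(m.sum(),Q.max(0),Q.min(0))
    best=0;rng=np.random.default_rng(0)
    for _ in range(3000):
        a=Q[rng.choice(len(Q),3,False)]; nn=np.cross(a[1]-a[0],a[2]-a[0]); L=np.linalg.norm(nn)
        if L<1e-5: continue
        nn/=L; nn*=np.sign(nn[2])
        if abs(nn[2]-.866)>.1: continue
        i=abs((Q-a[0])@nn)<.002
        if i.sum()>best: best=i.sum();I=i
    c=Q[I].mean(0);nn=np.linalg.svd(Q[I]-c)[2][2];nn*=np.sign(nn[2])
    print('plane',best,c.round(4),nn.round(3),np.degrees([np.arccos(nn[2]),np.arctan2(nn[1],nn[0])]))
    cv2.imwrite(f'pics/rd_{n}.png',cv2.resize(d['pixels'][150:260,130:250] if n=='scene' else d['pixels'][150:250,310:400],None,fx=3,fy=3,interpolation=2))
a=cv2.imread('pics/rd_scene.png');b=cv2.imread('pics/rd_side.png');b=cv2.resize(b,(b.shape[1]*a.shape[0]//b.shape[0],a.shape[0]));cv2.imwrite('pics/rd.png',np.hstack([a,b]))
```

```text
[[ 0.958  0.288 -0.001]
 [ 0.288 -0.958  0.001]
 [-0.    -0.002 -1.   ]]
scene base 676 ((506.3027648925781, -217.4674072265625), (91.22575378417969, 120.84819793701172), 72.11649322509766)
521 [ 0.56100365 -0.19735433  0.12547483] [ 0.49785457 -0.25124363  0.09003252]
plane 154 [ 0.5213 -0.2219  0.1161] [-0.445  0.143  0.884] [ 27.85217928 162.20004664]
side base 864 ((504.9604797363281, -219.90402221679688), (91.14031219482422, 119.6358413696289), 73.58370208740234)
440 [ 0.56044916 -0.19842573  0.12933743] [ 0.49622147 -0.24956868  0.09021734]
plane 233 [ 0.5181 -0.2224  0.1161] [-0.509  0.146  0.849] [ 31.94739956 164.01996429]
```

View pics/rd.png

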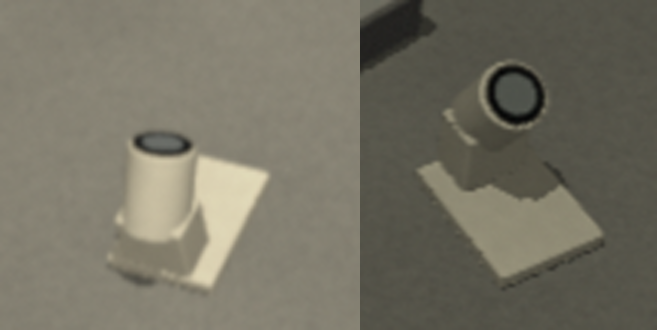

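The crop shows the glass at about (162,143) in the left half and the black-rimmed glass at (515,95) in the right half. The barrel leans along the base's long axis, azimuth about 163°. Next is a planner that prints rows, then the move behind the loose rack.

```bash
cat >> h.py <<'E'
L=np.array([-.1236,.992,0])         # lane +y
RACK=np.array([.526,.125,.0335]); PRES=np.array([.4665,-.2059,.2103]); AX=np.array([-.4776,.148,.866])
def plan(target,yaw=None,N=None,g=0,nd=2):
    s=readout.observe(); R=Ro.from_rotvec(s['ee_rot']).as_matrix(); p=s['position']
    y0=np.degrees(np.arctan2(R[1,0],R[0,0])); dy=0 if yaw is None else (yaw-y0+180)%360-180
    if N is None: N=int(np.ceil(max(np.linalg.norm(target-p)/.036,abs(dy)/3.9,1)))
    step=(np.array(target)-p)/N; rows=[]
    for i in range(N):
        rows.append([round(v,nd)+0 for v in (R.T@step/.04)]+[round(-dy/N/4,nd),g])
        R=Ro.from_euler('z',dy/N,degrees=True).as_matrix()@R
    print('yaw',y0.round(2),'pos',p.round(4),'N',N)
    for i in range(0,N,12): print(str(rows[i:i+12]).replace(' ',''))
E
python3 - <<'E'
from h import *
t=RACK-L*(.055+.035); t[2]=.2
plan(t,97.1,g=0)
E
```

```text
yaw 16.72 pos [ 0.1796 -0.5982  0.2261] N 21
[[np.float64(0.62),np.float64(-0.6),np.float64(0.03),np.float64(-0.96),0],[np.float64(0.66),np.float64(-0.56),np.float64(0.03),np.float64(-0.96),0],[np.float64(0.7),np.float64(-0.51),np.float64(0.03),np.float64(-0.96),0],[np.float64(0.73),np.float64(-0.46),np.float64(0.03),np.float64(-0.96),0],[np.float64(0.76),np.float64(-0.41),np.float64(0.03),np.float64(-0.96),0],[np.float64(0.79),np.float64(-0.36),np.float64(0.03),np.float64(-0.96),0],[np.float64(0.81),np.float64(-0.31),np.float64(0.03),np.float64(-0.96),0],[np.float64(0.83),np.float64(-0.25),np.float64(0.03),np.float64(-0.96),0],[np.float64(0.84),np.float64(-0.2),np.float64(0.03),np.float64(-0.96),0],[np.float64(0.85),np.float64(-0.14),np.float64(0.03),np.float64(-0.96),0],[np.float64(0.86),np.float64(-0.08),np.float64(0.03),np.float64(-0.96),0],[np.float64(0.87),np.float64(-0.03),np.float64(0.03),np.float64(-0.96),0]]
[[np.float64(0.87),np.float64(0.03),np.float64(0.03),np.float64(-0.96),0],[np.float64(0.86),np.float64(0.09),np.float64(0.03),np.float64(-0.96),0],[np.float64(0.85),np.float64(0.15),np.float64(0.03),np.float64(-0.96),0],[np.float64(0.84),np.float64(0.2),np.float64(0.03),np.float64(-0.96),0],[np.float64(0.83),np.float64(0.26),np.float64(0.03),np.float64(-0.96),0],[np.float64(0.81),np.float64(0.31),np.float64(0.03),np.float64(-0.96),0],[np.float64(0.79),np.float64(0.37),np.float64(0.03),np.float64(-0.96),0],[np.float64(0.76),np.float64(0.42),np.float64(0.03),np.float64(-0.96),0],[np.float64(0.73),np.float64(0.47),np.float64(0.03),np.float64(-0.96),0]]
```

```bash
sed -i 's/round(v,nd)+0 for/float(round(v,nd)) for/; s/\[round(-dy/[float(round(-dy/; s#/4,nd),g\]#/4,nd)),g]#' h.py
python3 -m creep '[[0.62,-0.6,0.03,-0.96,0],[0.66,-0.56,0.03,-0.96,0],[0.7,-0.51,0.03,-0.96,0],[0.73,-0.46,0.03,-0.96,0],[0.76,-0.41,0.03,-0.96,0],[0.79,-0.36,0.03,-0.96,0],[0.81,-0.31,0.03,-0.96,0],[0.83,-0.25,0.03,-0.96,0],[0.84,-0.2,0.03,-0.96,0],[0.85,-0.14,0.03,-0.96,0],[0.86,-0.08,0.03,-0.96,0],[0.87,-0.03,0.03,-0.96,0]]' 20
python3 -m creep '[[0.87,0.03,0.03,-0.96,0],[0.86,0.09,0.03,-0.96,0],[0.85,0.15,0.03,-0.96,0],[0.84,0.2,0.03,-0.96,0],[0.83,0.26,0.03,-0.96,0],[0.81,0.31,0.03,-0.96,0],[0.79,0.37,0.03,-0.96,0],[0.76,0.42,0.03,-0.96,0],[0.73,0.47,0.03,-0.96,0],[0,0,0,0,0],[0,0,0,0,0]]'
python3 - <<'E'
from h import *
t=RACK-L*(.055+.035); t[2]=.04
plan(t,97.1,g=0)
E
```

```text
clock: 1.65
position: [0.3841, -0.2352, 0.2123]
ee_rot: [2.679, 1.641, -0.0]
force: [-0.1, -0.1, -0.6]
width: 0.006
gripper_force: 0.0
clock: 3.02
position: [0.5356, 0.0355, 0.2012]
ee_rot: [-2.074, -2.359, 0.002]
force: [-0.4, -0.2, 0.1]
width: 0.006
gripper_force: 0.0
yaw 97.35 pos [0.5356 0.0355 0.2012] N 5
[[0.0,0.01,0.81,0.01,0],[0.0,0.01,0.81,0.01,0],[0.0,0.01,0.81,0.01,0],[0.0,0.01,0.81,0.01,0],[0.0,0.01,0.81,0.01,0]]
```

```bash
python3 -m creep '[[0,0.01,0.81,0,0],[0,0.01,0.81,0,0],[0,0.01,0.81,0,0],[0,0.01,0.81,0,0],[0,0.01,0.78,0,0],[0.3,0,0,0,0],[0.2,0,0,0,0],[0.2,0,0,0,0],[0.2,0,0,0,0],[0.2,0,0,0,0],[0.2,0,0,0,0],[0.2,0,0,0,0]]'
python3 -m creep '[[0.1,0,0,0,0],[0.07,0,0,0,0],[0.05,0,0,0,0],[0,0,0,0,0]]'
cat > rk.py <<'E'
from h import *
for n in('scene','side'):
    d=cam(n,'rk_'+n);P=cloud(d);z=P[...,2]
    hsv=cv2.cvtColor(d['pixels'],cv2.COLOR_BGR2HSV)
    q=P-RACK; a=q@L; b=q[...,:2]@np.array([.992,.1236])
    m=(abs(z-.061)<.004)&(hsv[...,1]<90)&(abs(b)<.03)&(abs(a-.07)<.17)
    c,_=np.histogram(a[m],np.arange(-.08,.22,.005)); print(n,c)
    m2=(z>.08)&(z<.125)&(abs(b)<.03)&(abs(a-.07)<.17)
    nl,l,st,cc=cv2.connectedComponentsWithStats(m2.astype(np.uint8))
    for i in range(1,nl):
        if 20<st[i,4]<250: print(st[i,4],P[l==i].mean(0).round(4),a[l==i].mean().round(4),P[l==i][:,2].max().round(3))
E
python3 rk.py
```

```text
clock: 4.53
position: [0.5306, 0.0957, 0.041]
ee_rot: [2.074, 2.359, -0.0]
force: [0.6, -5.0, 3.4]
width: 0.004
gripper_force: 2.5
clock: 5.03
position: [0.5292, 0.1045, 0.0406]
ee_rot: [-2.074, -2.359, -0.0]
force: [0.5, -2.3, 2.5]
width: 0.007
gripper_force: 1.5
scene [ 0  0  0  0  0  0  0  0  0  0  0  0  0  0  0  0  0  0  0  0  0  0  2 14
  9 14 10 21 26 34 30 21 13 15 18 24 26 32 27 18 22 16 27 32 28 26 28 16
 10 18 20 22 24 26 17  9 17 19 18]
32 [0.5329 0.0695 0.1185] -0.0559 0.125
99 [0.5174 0.2035 0.1016] 0.079 0.119
50 [0.5047 0.3148 0.0879] 0.191 0.094
52 [0.5085 0.2809 0.0881] 0.1568 0.093
50 [0.5208 0.1706 0.0884] 0.0458 0.094
side [ 0  0  0  0  0  0  0  0  0  0  1  0  2 11 24 22 19 23 28 34 42 32 27 15
 24 33 39 39 34 28 16 24 42 41 52 44 38 46 48 31 32 32 49 51 45 20 20 26
 41 53 51 45 19 27 29 44 60 61 13]
149 [0.5214 0.1372 0.1072] 0.0127 0.125
68 [0.517  0.17   0.0895] 0.0457 0.095
133 [0.5109 0.2036 0.1048] 0.0799 0.119
77 [0.5031 0.2803 0.0892] 0.1569 0.094
73 [0.499  0.3136 0.0896] 0.1905 0.095
```

```bash
python3 -m creep '[[0.04,0,0,0,0],[0.04,0,0,0,0],[0.03,0,0,0,0],[0,0,0,0,0]]'
python3 -m creep '[[0.04,0,0,0,0],[0,0,0,0,0],[0,0,0,0,0]]'
python3 rk.py | grep -v '\['; python3 rk.py | grep 0.28
```

```text
clock: 5.62
position: [0.5288, 0.1073, 0.0406]
ee_rot: [2.075, 2.358, -0.002]
force: [1.0, -7.4, 3.3]
width: 0.007
gripper_force: 3.9
clock: 6.0
position: [0.5288, 0.1073, 0.0406]
ee_rot: [2.076, 2.355, -0.005]
force: [1.6, -11.3, 5.5]
width: 0.005
gripper_force: 6.1
 13  8 13 14 25 32 26 26 17 11 19 25 34 32 27 17 18 21 33 28 28 28 24 20
 10 14 21 25 27 23 14 11 17 22 19]
 18 29 34 42 36 31 20 17 33 41 46 48 50 51 45 32 30 31 51 55 38 24 17 29
 39 51 53 48 22 24 31 54 62 58 15]
52 [0.5084 0.2809 0.0879] 0.1568 0.094
77 [0.5031 0.2803 0.0895] 0.1569 0.095
```

```bash
python3 -m creep '[[-0.3,0,0,0,0],[-0.5,0,0,0,0],[0,0,-0.9,0,0],[0,0,-0.9,0,0],[0,0,-0.9,0,1],[0,0,-0.9,0,1],[0,0,0,0,1]]'
python3 rk.py|tail -6
python3 - <<'E'
from h import *
plan(np.array([.5145,.2053,.16]),97.1,g=1)
E
```

```text
clock: 7.08
position: [0.5341, 0.0799, 0.1873]
ee_rot: [2.072, 2.358, 0.007]
force: [0.0, 0.2, -0.8]
width: 0.283
gripper_force: 0.0
 40 51 59 40 26 19 32 47 59 60 17]
66 [0.5213 0.1385 0.0892] 0.014 0.095
64 [0.5167 0.1721 0.0902] 0.0479 0.094
131 [0.5108 0.2071 0.1053] 0.0833 0.12
77 [0.5032 0.2803 0.0895] 0.1569 0.094
75 [0.499  0.3137 0.0896] 0.1905 0.095
yaw 97.38 pos [0.5324 0.0788 0.1844] N 4
[[0.8,-0.01,0.15,0.02,1],[0.8,-0.01,0.15,0.02,1],[0.8,-0.01,0.15,0.02,1],[0.8,-0.01,0.15,0.02,1]]
```

```bash
python3 -m creep '[[0.81,0,0.15,0.02,1],[0.81,0,0.15,0.02,1],[0.81,0,0.15,0.02,1],[0.81,0,0.15,0.02,1],[0,0,0,0,1],[0,0,0,0,1]]'
python3 - <<'E'
from h import *
plan(np.array([.5143,.2068,.067]),97.1,g=1)
E
```

```text
clock: 7.92
position: [0.5158, 0.2063, 0.1596]
ee_rot: [-2.08, -2.353, 0.003]
force: [-1.0, -0.4, 0.1]
width: 0.992
gripper_force: 0.0
yaw 97.05 pos [0.5158 0.2063 0.1596] N 3
[[0.01,-0.01,0.77,-0.0,1],[0.01,-0.01,0.77,-0.0,1],[0.01,-0.01,0.77,-0.0,1]]
```

```bash
python3 -m creep '[[0.01,-0.01,0.77,0,1],[0.01,-0.01,0.77,0,1],[0.01,-0.01,0.77,0,1],[0,0,0,0,1],[0,0,0,0,0.1],[0,0,0,0,0.1],[0,0,0,0,0.1],[0,0,0,0,0.1],[0,0,0,0,0.1],[0,0,0,0,0.1],[0,0,0,0,0.1]]' 8
```

```text
clock: 9.3
position: [0.515, 0.2081, 0.0683]
ee_rot: [-2.081, -2.354, 0.0]
force: [0.4, -0.2, 0.2]
width: 0.284
gripper_force: 0.0
```

```bash
python3 -m creep '[[0,0,0,0,0.05],[0,0,0,0,0.05],[0,0,0,0,0.05],[0,0,0,0,0.05]]' 8
python3 -m creep '[[0,0,-0.2,0,0.05],[0,0,-0.3,0,0.05],[0,0,-0.3,0,0.05],[0,0,-0.1,0,0.05],[0,0,0,0,0.05]]'
```

```text
clock: 9.8
position: [0.5147, 0.208, 0.0682]
ee_rot: [-2.081, -2.353, 0.001]
force: [-1.8, -0.7, -0.3]
width: 0.171
gripper_force: 8.0
clock: 10.42
position: [0.5154, 0.2082, 0.1049]
ee_rot: [2.081, 2.353, 0.002]
force: [-0.5, 0.8, -0.2]
width: 0.172
gripper_force: 8.0
```

```bash
python3 -m creep '[[0.12,0,0,0,0.05],[0.12,0,0,0,0.05],[0.12,0,0,0,0.05],[0.12,0,0,0,0.05],[0.12,0,0.03,0,0.05],[0.12,0,0.04,0,0.05],[0.12,0,0.04,0,0.05],[0,0,0,0,0.05]]'
python3 - <<'E'
from h import *
import pickle
D={n:cam(n) for n in('scene','side','wrist')}; pickle.dump(D,open('d1.pkl','wb'))
a=D['side']['pixels'][200:350,150:300];b=D['scene']['pixels'][130:250,300:450]
cv2.imwrite('pics/t1.png',np.hstack([cv2.resize(a,(400,400)),cv2.resize(b,(400,400))]))
E
```

```text
clock: 11.42
position: [0.5107, 0.2422, 0.0998]
ee_rot: [-2.08, -2.354, -0.001]
force: [-1.2, 0.2, 0.3]
width: 0.175
gripper_force: 8.0
```

View pics/t1.png

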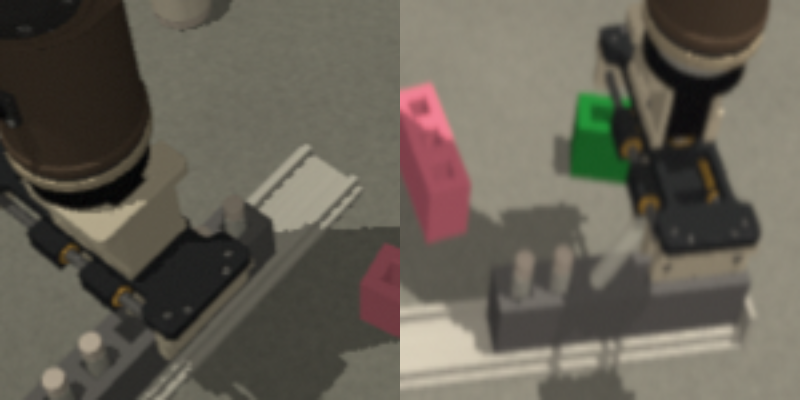

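The tube, at (620,255) in the right panel, has pivoted in the grip with its cap leaning to +lane. Next: tighten, lift clear, and measure the tilt.

```bash
python3 -m creep '[[0,0,0,0,0.05],[0,0,0,0,0.05],[-0.02,0,-0.1,0,0.05],[0,0,-0.2,0,0.05],[0,0,-0.4,0,0.05],[0,0,-0.6,0,0.05],[0,0,-0.8,0,0.05],[0,0,-0.8,0,0.05],[0,0,-0.5,0,0.05],[0,0,0,0,0.05],[0,0,0,0,0.05]]' 30
python3 rk.py | grep '^[0-9]'
python3 - <<'E'
from h import *
import pickle
s=readout.observe(); p=s['position']; print(p)
D={n:cam(n) for n in('scene','side','wrist')}; pickle.dump(D,open('d2.pkl','wb'))
for n in D:
    u,v=proj(D[n],p+[0,0,-.02])[0]; print(n,u,v)
d=D['scene']; u,v=map(int,proj(d,p+[0,0,-.02])[0]); a=d['pixels'][max(v-50,0):v+50,max(u-50,0):u+50]
w=D['wrist']['pixels']; cv2.imwrite('pics/t2.png',np.hstack([cv2.resize(a,(400,400),interpolation=2),cv2.resize(w,(400,400))]))
E
```

```text
clock: 12.95
position: [0.5107, 0.2404, 0.2357]
ee_rot: [2.081, 2.353, -0.001]
force: [-0.3, 0.0, -0.8]
width: 0.165
gripper_force: 30.0
52 [0.5048 0.3148 0.088 ] 0.1909 0.093
52 [0.5085 0.2809 0.0882] 0.1568 0.095
49 [0.5255 0.1392 0.0881] 0.0141 0.093
48 [0.5215 0.1729 0.0882] 0.0481 0.093
66 [0.5216 0.1383 0.0895] 0.0138 0.095
70 [0.5173 0.1722 0.0894] 0.0479 0.094
78 [0.503  0.2804 0.0894] 0.157 0.095
74 [0.499  0.3135 0.0897] 0.1904 0.094
[0.51051265 0.2402306  0.23506366]
scene 402.5314159772069 164.18395179427546
side 188.11049637741172 276.6491157925947
wrist 275.47284249396176 251.3876552798006
```

View pics/t2.png

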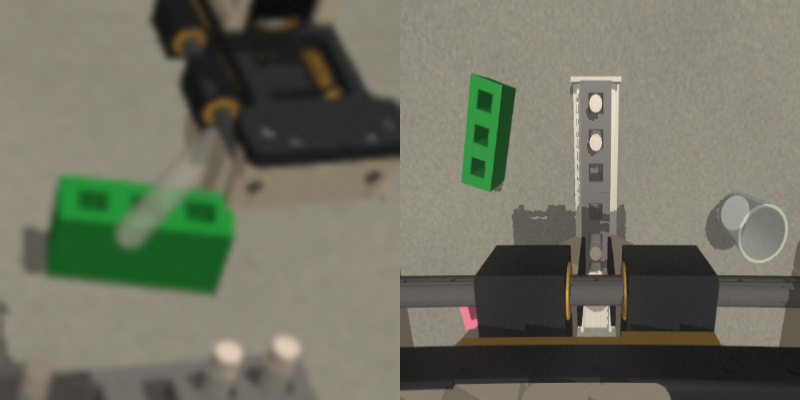

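Run:
```python
from h import *
import pickle
D=pickle.load(open('d2.pkl','rb')); d=D['scene']
G=np.array([.51051,.24023,.23506+.0188])
for t in range(20,46,3):
    th=np.radians(t); ax=np.sin(th)*L+np.cos(th)*np.array([0,0,1])
    q=(proj(d,[G-.0711*ax,G-.03*ax])-[352,114])*4
    print(t,q.round(0).tolist(), 'wrist',proj(D['wrist'],G-.0711*ax).round(0).tolist())
P=cloud(d); 
# depth readings near the tube
for u,v in((384,172),(386,170),(389,167),(392,163),(395,159)): print(u,v,P[v,u].round(4))
```

```text
20 [[145.0, 243.0], [187.0, 187.0]] wrist [[276.0, 269.0]]
23 [[139.0, 241.0], [184.0, 187.0]] wrist [[276.0, 275.0]]
26 [[134.0, 240.0], [182.0, 186.0]] wrist [[276.0, 281.0]]
29 [[128.0, 238.0], [180.0, 185.0]] wrist [[276.0, 287.0]]
32 [[123.0, 236.0], [177.0, 184.0]] wrist [[276.0, 293.0]]
35 [[118.0, 234.0], [175.0, 183.0]] wrist [[276.0, 299.0]]
38 [[113.0, 231.0], [173.0, 182.0]] wrist [[276.0, 305.0]]
41 [[108.0, 229.0], [171.0, 181.0]] wrist [[276.0, 311.0]]
44 [[104.0, 226.0], [169.0, 180.0]] wrist [[276.0, 317.0]]
384 172 [0.5211 0.203  0.2028]
386 170 [0.5209 0.2061 0.2085]
389 167 [0.5207 0.2106 0.2169]
392 163 [0.5174 0.2156 0.2251]
395 159 [0.5209 0.2181 0.2397]
```

Run:
```python
from h import *
t=PRES+.0211*AX-[0,0,.0188]; print(t)
plan(t,162.8,N=22,g=0.05)
```

```text
[ 0.45642264 -0.2027772   0.2097726 ]
yaw 97.04 pos [0.5107 0.2404 0.2352] N 22
[[-0.49,-0.12,0.03,-0.75,0.05],[-0.49,-0.15,0.03,-0.75,0.05],[-0.48,-0.17,0.03,-0.75,0.05],[-0.47,-0.2,0.03,-0.75,0.05],[-0.46,-0.22,0.03,-0.75,0.05],[-0.44,-0.25,0.03,-0.75,0.05],[-0.43,-0.27,0.03,-0.75,0.05],[-0.42,-0.29,0.03,-0.75,0.05],[-0.4,-0.31,0.03,-0.75,0.05],[-0.38,-0.33,0.03,-0.75,0.05],[-0.37,-0.35,0.03,-0.75,0.05],[-0.35,-0.37,0.03,-0.75,0.05]]
[[-0.33,-0.39,0.03,-0.75,0.05],[-0.31,-0.4,0.03,-0.75,0.05],[-0.28,-0.42,0.03,-0.75,0.05],[-0.26,-0.43,0.03,-0.75,0.05],[-0.24,-0.45,0.03,-0.75,0.05],[-0.22,-0.46,0.03,-0.75,0.05],[-0.19,-0.47,0.03,-0.75,0.05],[-0.17,-0.48,0.03,-0.75,0.05],[-0.14,-0.49,0.03,-0.75,0.05],[-0.12,-0.49,0.03,-0.75,0.05]]
```

```bash
python3 -m creep '[[-0.49,-0.12,0.03,-0.75,0.05],[-0.49,-0.15,0.03,-0.75,0.05],[-0.48,-0.17,0.03,-0.75,0.05],[-0.47,-0.2,0.03,-0.75,0.05],[-0.46,-0.22,0.03,-0.75,0.05],[-0.44,-0.25,0.03,-0.75,0.05],[-0.43,-0.27,0.03,-0.75,0.05],[-0.42,-0.29,0.03,-0.75,0.05],[-0.4,-0.31,0.03,-0.75,0.05],[-0.38,-0.33,0.03,-0.75,0.05],[-0.37,-0.35,0.03,-0.75,0.05],[-0.35,-0.37,0.03,-0.75,0.05]]'
python3 -m creep '[[-0.33,-0.39,0.03,-0.75,0.05],[-0.31,-0.4,0.03,-0.75,0.05],[-0.28,-0.42,0.03,-0.75,0.05],[-0.26,-0.43,0.03,-0.75,0.05],[-0.24,-0.45,0.03,-0.75,0.05],[-0.22,-0.46,0.03,-0.75,0.05],[-0.19,-0.47,0.03,-0.75,0.05],[-0.17,-0.48,0.03,-0.75,0.05],[-0.14,-0.49,0.03,-0.75,0.05],[-0.12,-0.49,0.03,-0.75,0.05],[0,0,0,0,0.05],[0,0,0,0,0.05]]'
python3 - <<'E'
from h import *
import pickle
plan(PRES+.0211*AX-[0,0,.0188],162.8,g=.05)
D={n:cam(n) for n in('scene','side')}; pickle.dump(D,open('d3.pkl','wb'))
ims=[]
for n in D:
    u,v=map(int,proj(D[n],PRES)[0]); print(n,u,v)
    im=D[n]['pixels'].copy(); ims.append(cv2.resize(im[max(v-60,0):v+60,max(u-60,0):u+60],(400,400),interpolation=2))
cv2.imwrite('pics/t3.png',np.hstack(ims))
# fit points near the expected lower tube
for n in D:
    P=cloud(D[n]); q=P-PRES; a=q@AX; r=np.linalg.norm(q-a[...,None]*AX,axis=-1)
    m=(a>-.056)&(a<-.005)&(r<.022)
    Q=P[m]; print(n,len(Q))
    if len(Q)>20:
        c=Q.mean(0); w=np.linalg.svd(Q-c)[2][0]; w*=np.sign(w[2]); print(c.round(4),'a,off',((c-PRES)@AX).round(4),(c-PRES-((c-PRES)@AX)*AX).round(4),w.round(3),'ang to axis',np.degrees(np.arccos(w@AX/np.linalg.norm(AX))).round(1),'amin',np.percentile(a[m],2).round(4))
E
```

```text
clock: 14.7
position: [0.4818, -0.0023, 0.2212]
ee_rot: [-1.249, -2.882, 0.0]
force: [-0.4, -0.3, -0.4]
width: 0.166
gripper_force: 30.0
clock: 16.2
position: [0.4585, -0.2022, 0.2094]
ee_rot: [-0.464, -3.107, -0.001]
force: [0.8, 0.6, 0.3]
width: 0.168
gripper_force: 30.0
yaw 163.01 pos [ 0.4585 -0.2022  0.2094] N 1
[[0.05,-0.03,-0.01,0.05,0.05]]
scene 187 150
side 375 162
scene 157
[ 0.4904 -0.2087  0.1905] a,off -0.0289 [0.0101 0.0015 0.0053] [-0.412  0.137  0.901] ang to axis 4.3 amin -0.0525
side 58
[ 0.4881 -0.206   0.1847] a,off -0.0325 [0.0061 0.0047 0.0025] [-0.409  0.185  0.894] ang to axis 4.7 amin -0.0478
```

View pics/t3.png

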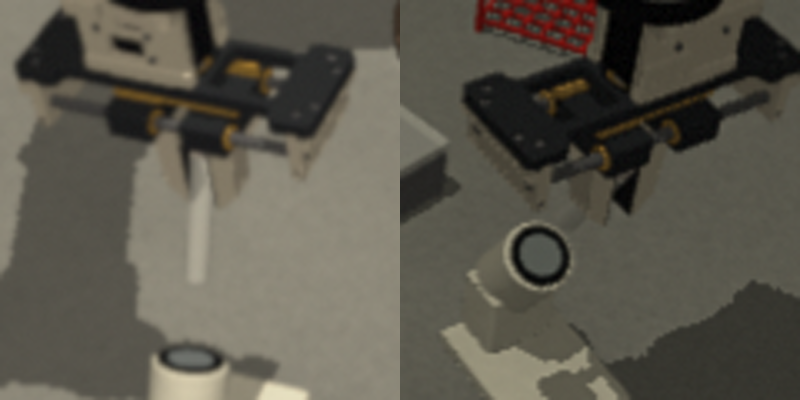

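The left panel (scene) shows the tilted tube at (197,240) with its base pointing at the glass at (190,358). The right panel (side) shows the fingers at (610,190), clear of the reader. I'll make a small correction and run a cylinder fit to confirm the pose.

```bash
python3 -m creep '[[0.05,-0.03,-0.01,0.05,0.05],[0,0,0,0,0.05],[0,0,0,0,0.05]]'
cat > fit.py <<'E'
from h import *
from scipy.optimize import least_squares
s=readout.observe(); print(s['position'].round(4),s['gripper_force'],s['dq'].round(3).max())
G=s['position']+[0,0,.0188]; Qs=[]
for n in('scene','side'):
    P=cloud(cam(n)); q=P-PRES; a=q@AX; r=np.linalg.norm(q-a[...,None]*AX,axis=-1)
    Qs.append(P[(a>-.056)&(a<-.012)&(r<.022)])
def unit(x): v=np.array([x[0],x[1],1.]); return v/np.linalg.norm(v)
for nm,Q in(('scene',Qs[0]),('both',np.vstack(Qs))):
    def f(x):
        v=unit(x); q=Q-np.array([x[2],x[3],.19]); return np.linalg.norm(np.cross(q,v),axis=1)*1e3-8
    r=least_squares(f,[AX[0]/AX[2],AX[1]/AX[2],.478,-.209],loss='soft_l1',f_scale=1.); v=unit(r.x); c0=np.array([r.x[2],r.x[3],.19])
    print(nm,len(Q),'tilt',np.degrees(np.arccos(v[2])).round(1),'az',np.degrees(np.arctan2(v[1],v[0])).round(1),'err',np.arccos(v@AX/np.linalg.norm(AX)).round(3),'rms',np.sqrt(np.mean(f(r.x)**2)).round(2))
    mG=G-.0211*v; mF=c0+v*((PRES-c0)@v); print(' mid from grasp-PRES',(mG-PRES).round(4),' fit line offset',(mF-PRES).round(4),'base a',np.percentile((Q-PRES)@v,1).round(4))
E
python3 fit.py; python3 rk.py | grep '^[0-9]'
```

```text
clock: 16.68
position: [0.4562, -0.2036, 0.21]
ee_rot: [0.469, 3.106, -0.0]
force: [0.5, -0.3, -0.5]
width: 0.168
gripper_force: 30.0
[ 0.4562 -0.2036  0.21  ] 29.999931128695607 0.001
scene 134 tilt 24.7 az 161.9 err 0.094 rms 1.19
 mid from grasp-PRES [-0.002  -0.0005 -0.0007]  fit line offset [ 0.0054 -0.0021  0.0027] base a -0.0507
both 190 tilt 26.8 az 159.3 err 0.062 rms 1.35
 mid from grasp-PRES [-0.0014 -0.0011 -0.0003]  fit line offset [ 0.0048 -0.0022  0.0027] base a -0.0508
50 [0.5046 0.315  0.0879] 0.1911 0.093
53 [0.5085 0.2808 0.0881] 0.1567 0.093
49 [0.5253 0.1389 0.0884] 0.0139 0.093
51 [0.5221 0.1727 0.0882] 0.0478 0.093
63 [0.5212 0.1384 0.0899] 0.0139 0.095
67 [0.5173 0.1723 0.0898] 0.048 0.095
78 [0.503  0.2803 0.0895] 0.1569 0.094
76 [0.499  0.3137 0.0895] 0.1905 0.096
```

```bash
python3 -m creep '[[0,0,0,0,0.05],[0,0,0,0,0.05],[0,0,0,0,0.05],[0,0,0,0,0.05],[0,0,0,0,0.05],[0,0,0,0,0.05],[0,0,0,0,0.05],[0,0,0,0,0.05],[0,0,0,0,0.05],[0,0,0,0,0.05],[0,0,0,0,0.05],[0,0,0,0,0.05]]'
python3 fit.py; python3 fit.py
```

```text
clock: 18.38
position: [0.4561, -0.2038, 0.2099]
ee_rot: [-0.469, -3.106, 0.0]
force: [-0.4, 0.2, -1.0]
width: 0.168
gripper_force: 30.0
[ 0.4561 -0.2038  0.2099] 29.99995498917997 -0.0
scene 130 tilt 26.8 az 162.8 err 0.057 rms 1.38
 mid from grasp-PRES [-0.0013 -0.0007 -0.0004]  fit line offset [ 0.0039 -0.002   0.0022] base a -0.0516
both 186 tilt 27.8 az 161.0 err 0.041 rms 1.54
 mid from grasp-PRES [-0.0011 -0.0011 -0.0003]  fit line offset [ 0.0039 -0.0023  0.0024] base a -0.0514
[ 0.4561 -0.2037  0.2099] 29.99994141049683 0.002
scene 133 tilt 26.6 az 165.1 err 0.062 rms 1.25
 mid from grasp-PRES [-0.0012 -0.0003 -0.0004]  fit line offset [ 0.0043 -0.0026  0.0024] base a -0.0514
both 189 tilt 28.0 az 160.5 err 0.04 rms 1.38
 mid from grasp-PRES [-0.001  -0.0012 -0.0002]  fit line offset [ 0.0042 -0.0024  0.0025] base a -0.0515
```

The hold is stable. The axis error is about 0.05 rad and the centre is within about 5 mm, so I'm handing it in.

```bash
python3 -c "
from cell import sign_off
print(sign_off())"
```

```text
the job is handed in; nothing more can be done
None
```

I handed the job in at about 18.5 s with the rack flush, both short tubes in it and the tall tube gripped at 30 N and steady; by my camera fit its centre is within about 6 mm of the presenting point and its axis about 0.05 rad off (limits 12 mm, 0.16 rad), but I did not re-measure the bottle, beaker or tip box, and `sign_off()` gave no verdict.

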